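# Turn the nested sample bin and stack the tube rack on its ledges

### The job

The black tube rack has sunk into the grey bin, covering the slide boxes that lie in it. Lift it out by its handle and stand it on the blue mat, push the turntable round by its peg until the bin's low cut-away front points along the steel index tongue, then put the rack back into the bin the other way round from how it was nested, so that its lugs rest on the bin's rim instead of dropping into the slots, and let go. Keep the rack upright, set it down without dropping it, and leave the other things on the bench where they are.

Things in the scene. Friction and masses are not known exactly. Their poses are not given: they have to be found in the camera images.
- base: Fixed steel foot of the turntable, 200 mm across, 12 mm high; origin on the turntable's vertical axis at bench level. Its -x axis points along the index tongue: a flat dark steel strip 30 mm wide, 8 mm thick, with a pointed end, sticking out from under the disc to 195 mm from the axis, roughly towards the robot. The tongue does not turn with the disc.
- turntable (a joint): Turntable angle (rad) from where it starts (0), growing counter-clockwise seen from above; about half a turn brings the front to the tongue. Turns from -3.9 to 3.9; friction 0.2 N m, stays where left. Aluminium disc 290 mm across, top 24 mm above the bench; the bin is screwed to it, at the start with its front away from the tongue, up to 20 degrees off straight.
- bin_center (a point): Centre of the grey bin, on the turntable's axis, 64 mm above the bench; axes turn with the bin. 180 mm long (x), 130 wide (y), 80 high, walls 6 mm, inside 168 x 118; underside 24, rim 104 mm above the bench. Each long wall has two slots, 55 mm deep from the rim: from x = -75 to -45 and from 5 to 35 mm. The rest of the rim is the ledge.
- bin_front (a point): Middle of the bin's front end, 90 mm from the axis on the bin's -x side, 54 mm above the bench. The front wall is cut away to 30 mm height over its middle 90 mm; full-height corners 20 mm wide remain.
- peg_top (a point): Top of the upright steel peg for pushing the turntable round: 16 mm diameter, 100 mm tall, top 124 mm above the bench, standing on the disc 120 mm from the axis on the bin's +y side, 47 mm clear of its wall.
- rack_center (a point): Centre of the loose black tube rack (0.3 to 0.55 kg), 52.5 mm above its underside. Body 155 mm long (x), 108 wide (y), 40 high; tubes in its corners reach 72 mm above the underside. Carrying handle on top: a bar along x, 80 mm long, 12 mm thick (y), 80 to 105 mm above the underside (middle 40 mm above this point), on a post at each end.
- rack: The same rack; origin at the centre of its underside. Four lugs (24 mm long, 10 high, undersides 15 mm up) stick out of its long sides to y = +-72 mm, at x = -60 and 20 mm. At the start nested: axes along the bin's, lugs down in the slots, underside 34 mm above the bench. Half a turn from that in the bin, the lugs rest on the rim: underside 89 mm above the bench.
- mat: Fixed blue bench mat, 230 mm (x) by 180 mm (y), 3 mm thick, flat on the bench to the left or right of the turntable; origin at the centre of its underside. Parking place for the rack, about in the middle of the mat.
- disc: Bystander: clear plastic reagent disc, 140 mm across, 36 mm high, origin at the centre of its underside.
- bottle: Bystander: bottle, 64 mm across, 140 mm tall, beyond the turntable at one side; origin at the centre of its underside.
- spare_rack: Bystander: second, smaller tube rack without a handle, 90 x 130 mm, with tubes up to 107 mm high, beyond the turntable at one side; origin at the centre of its underside.
There are look-alikes about, which are no part of the job. What is shaped like the rack but red or yellow is not meant.

How it is judged:
On the way, in this order (a step that is already met when the one before it is completed fails the run):
1. the rack stands released and still on the mat (horizontal distance between rack and mat below 0.05 m and height (world z) of rack below 0.008 m and angle between rack's own z axis and vertical below 0.06 rad and linear speed of rack below 0.03 m/s and contact force between the fingers and rack below 0.1 N), for 0.2 s.
2. the bin's front points along the index tongue (within 10 degrees) while the rack still stands on the mat (x of bin_front in the frame of base below -0.08 m and y of bin_front in the frame of base between -0.0156 and 0.0156 m and velocity of joint turntable between -0.1 and 0.1 rad/s and horizontal distance between rack and mat below 0.05 m and height (world z) of rack below 0.008 m), for 0.2 s.
At the end, for the whole second after the job is handed in: The bin's front points along the index tongue (within 12 degrees); the rack stands level in the bin's mouth, reversed with respect to the bin, all four lugs on the rim (underside 89 mm above the bench, within 4 mm; centred within 11 mm), released and at rest (x of bin_front in the frame of base below -0.08 m and y of bin_front in the frame of base between -0.0187 and 0.0187 m and height (world z) of rack between 0.085 and 0.093 m and horizontal distance between rack and bin_center below 0.011 m and angle between the x axis of rack and the x axis of bin_center, either way round below 0.12 rad and angle between rack's own z axis and vertical below 0.05 rad and linear speed of rack below 0.02 m/s and contact force between the fingers and rack below 0.1 N); the robot touches nothing.
It fails at once if the rack is tipped by more than 30 degrees (angle between rack's own z axis and vertical above 0.52 rad).
It fails at once if the rack is dropped (falls freely faster than 0.6 m/s, about 18 mm) (linear speed of rack above 0.6 m/s and contact force between the fingers and rack below 0.1 N).
It fails at once if the reagent disc is shifted by more than 20 mm (distance of disc from where it was at the start of the episode above 0.02 m).
It fails at once if the bottle is shifted by more than 20 mm (distance of bottle from where it was at the start of the episode above 0.02 m).
It fails at once if the spare rack is shifted by more than 20 mm (distance of spare_rack from where it was at the start of the episode above 0.02 m).
It also fails if it takes over 72 s, if anything falls off the work surface, if the arm or the gripper's body presses on something with over 40 N, if the wrist force passes 120 N, or if a joint passes its speed limit or range.

### The arm

A 6-joint arm with a two-finger parallel gripper is mounted at the origin on the work surface. World frame = base frame: x ahead of the robot, y to its left, z up, the work surface at z = 0. Lengths are in m, angles in rad, forces in N, time in s.
With the tool pointing down it reaches from about 0.35 to 0.975 m from the base axis. Payload 4.9 kg.
Tool frame: the origin (TCP) lies midway between the tips of the shut fingers; the grasp point (between the pads) lies 19 mm behind it; z points along the fingers, y is the direction in which the jaws open and shut (so a half turn about z gives the same grasp; the last joint's range is limited). The gripper opens to 85 mm and grips with 20 to 120 N. Pads are 22 mm wide; open, the fingers measure 114 mm over their backs; the gripper's body (76 mm by 85 mm) begins 54 mm behind the grasp point. The pads swing forward as they close: fully open they stand 13 mm farther back than shut.
Start: joints at [-1.256, 0.053, 1.613, -0, 1.476, -0.119], TCP at [0.263, -0.567, 0.231] pointing down, gripper open.
Joint ranges: [-3.01, 3.01], [-1.01, 2.22], [0.06, 2.58], [-1.02, 4.17], [0.09, 2.62], [-3.14, 3.14]. Speed limits (rad/s): [2.57, 2.57, 3.14, 3.14, 3.14, 3.14].

### API

Orientations are given as a rotation vector (axis times angle).
In Python, from station import ctrl gives the robot as it stands.
- The arm moves only by the tool drive_tool, never from a script. Its argument "moves" is one flat list of numbers, 7 for each row, row after row: the turn, a rotation vector about the world's x, y, z in degrees, then the shift along the world's x, y, z in m, then the closure, from 0 (fully open) to 1 (shut). A call has exactly 5 rows; each row shifts and turns the commanded pose from where the row before left it; what a row does not reach is not made up. A row lasts 1/8 s, in which the tool goes at most 62.5 mm and 10.7 degrees, less where a joint would pass 70% of its speed; a pose out of reach is approached as far as the arm can. A call is refused whole if a number of a shift passes 0.0625 or a number of a turn 10.7, either way. A call with a gripper value outside its range is refused whole. The fingers move at their own pace and stop on an object; "newtons" is the grip in N (left out, the last holds). Time passes only in rows, so rows that do not move let the fingers close, or fill a call up. It gives the time, the measured TCP pose, the force and the opening at its end, in the units of the state.
- ctrl.get_obs(): the state, without advancing time (a new reading comes with each control period).
- ctrl.get_image(name): name is "scene" or "top"; returns the picture (480x640x3 uint8, red, green, blue); there is no depth.
- ctrl.get_calibration(name): a dict with "fx", "fy", "cx", "cy" (pixels), "k1" (the pictures are not rectified: a ray, as slopes to the right and down, at radius r is drawn at 1 + k1 r^2 times it, then the intrinsics apply), "rvec" (rotation vector, rad) and "tvec" (3), from world to camera coordinates, as OpenCV has them. Camera axes: x right, y down, z forward; pixel columns grow to the right and rows downward; lengths in m; the calibration is good to about 2 mm. A picture is of the moment at which its call begins. get_calibration takes no time and is no camera call.
- ctrl.finish_job(): hands the job in, once; it reports no verdict.
The state is a dict: "t": time; "q": joint angles; "dq": joint speeds; "effort": joint torques, N m; "tool_pos": TCP position; "tool_rot": TCP orientation; "contact_force": force on the tool from outside, world axes, zero at the start; "wrist_torque": the same for the moment, N m; "opening": finger opening in m.
Only numpy, scipy, OpenCV 4.12 (cv2) and the standard library are available. Lean on these libraries where they do the work, as an engineer would, in place of code of your own. Each camera call takes 0.05 s, during which the arm holds its last target.

## Working session

There is one attempt and no reset: what is moved stays moved. The work goes in short steps, Python scripts to look and compute and a tool call to move; the robot and the scene stay as the last step left them, time stands still between calls to the robot, and variables do not carry over. Pictures are saved under pics/ and viewed, and the job is handed in when it is done.

Besides the shell and the picture viewer there is one more tool, called after "Emit:" in YAML: its name, and indented under it one key for each argument. drive_tool: Moves the arm, as the interface text tells. Its arguments: {"type":"object","properties":{"moves":{"type":"array","items":{"type":"number"}},"newtons":{"type":"number"}},"required":["moves"]}

```bash
mkdir -p pics; ls; python3 - <<'E'
from station import ctrl
import cv2
for n in("scene","top"):
    im=ctrl.get_image(n); cv2.imwrite(f"pics/{n}0.png",im[:,:,::-1]); print(ctrl.get_calibration(n))
print(ctrl.get_obs())
E
```

```text
pics
{'fx': 439.77810283316126, 'fy': 439.77810283316126, 'cx': 323.60601715460183, 'cy': 243.7689133246542, 'k1': -0.08513441990488578, 'rvec': array([ 1.21986021,  2.18592415, -1.05073239]), 'tvec': array([ 0.34340102, -0.13038209,  1.56262074])}
{'fx': 602.5683341102118, 'fy': 602.5683341102118, 'cx': 323.0831747837484, 'cy': 237.23722546479192, 'k1': 0.014715186299747893, 'rvec': array([ 2.17474293, -2.17607247,  0.06840857]), 'tvec': array([-0.09735753,  0.47579512,  1.52959228])}
{'t': 0.1, 'q': array([-1.25604169e+00,  5.32946230e-02,  1.61415851e+00, -3.90137545e-05,
        1.47600825e+00, -1.19002408e-01]), 'dq': array([ 0.00110441,  0.0017963 , -0.00271431,  0.00103723,  0.00061231,
        0.00015925]), 'effort': array([ 2.81880975e-04, -3.94905710e+01, -3.71361601e+01, -1.21551388e-04,
        3.89425404e-03,  1.00727542e-05]), 'tool_pos': array([ 0.26248886, -0.56658201,  0.23018253]), 'tool_rot': array([-3.06618358e+00, -6.75621544e-01,  3.47351328e-04]), 'contact_force': array([-0.36701   , -0.29260792, -0.08495067]), 'wrist_torque': array([-0.00326207,  0.00376702,  0.02158116]), 'opening': 0.08494184609960133}
```

View pics/scene0.png

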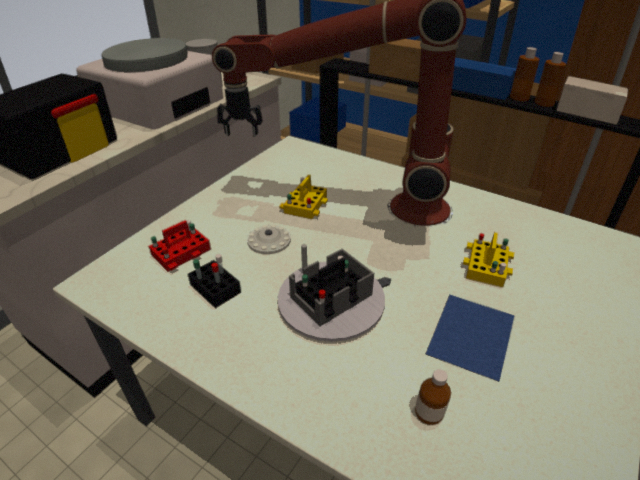

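View pics/top0.png

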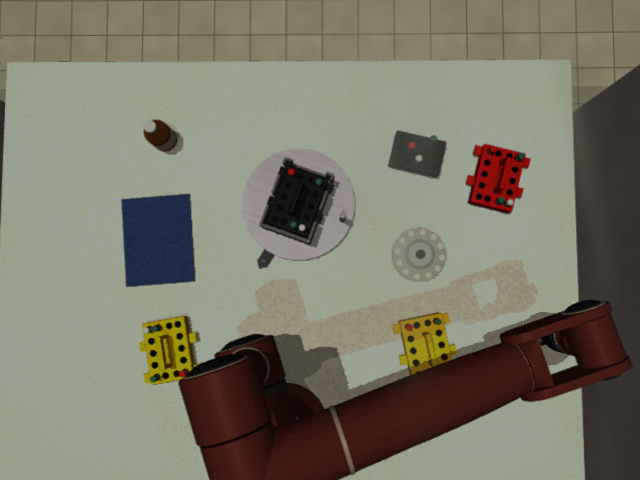

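The top view has +x up and +y left. The turntable is at about (299,204), the tongue tip at (262,263), the mat at about (159,240) and the peg near (347,218). I'll zoom in.

```bash
cat > h.py <<'E'
import numpy as np, cv2
from station import ctrl
def cam(n):
    c=ctrl.get_calibration(n); R=cv2.Rodrigues(np.array(c['rvec'],float))[0]; return c,R,np.array(c['tvec'],float)
def proj(n,P):
    c,R,t=cam(n); p=np.atleast_2d(P)@R.T+t; s=p[:,:2]/p[:,2:]; r2=(s**2).sum(1,keepdims=True); s=s*(1+c['k1']*r2)
    return s*[c['fx'],c['fy']]+[c['cx'],c['cy']]
def unproj(n,uv,z):
    c,R,t=cam(n); d=(np.atleast_2d(uv)-[c['cx'],c['cy']])/[c['fx'],c['fy']]; s=d.copy()
    for _ in range(20): s=d/(1+c['k1']*(s**2).sum(1,keepdims=True))
    r=np.c_[s,np.ones(len(s))]@R; o=-R.T@t
    k=(np.broadcast_to(z,len(s))-o[2])/r[:,2]; return o+r*k[:,None]
def crop(n,im,x0,y0,w,h,f,name):
    cv2.imwrite(name,cv2.resize(im[y0:y0+h,x0:x0+w],None,fx=f,fy=f,interpolation=cv2.INTER_CUBIC)[:,:,::-1])
E
python3 - <<'E'
import cv2
im=cv2.imread("pics/top0.png");cv2.imwrite("pics/topz.png",cv2.resize(im[140:280,230:370],None,fx=4.2,fy=4.2,interpolation=cv2.INTER_CUBIC))
im=cv2.imread("pics/scene0.png");cv2.imwrite("pics/scenez.png",cv2.resize(im[225:345,260:400],None,fx=5,fy=5,interpolation=cv2.INTER_CUBIC))
E
```

```text
(no output)
```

View pics/topz.png

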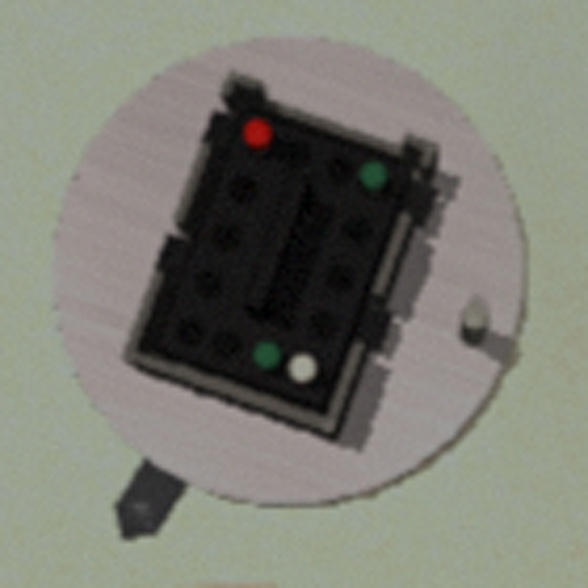

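View pics/scenez.png

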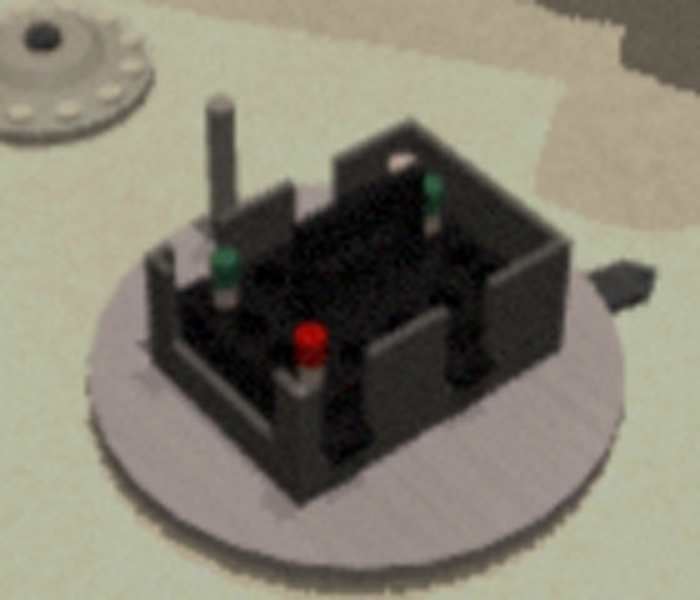

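```bash
python3 - <<'E'
from h import *
im=cv2.imread("pics/top0.png")
z=cv2.resize(im[155:255,250:350],None,fx=6,fy=6,interpolation=cv2.INTER_CUBIC).astype(float)
cv2.imwrite("pics/topg.png",np.clip(z*4,0,255).astype(np.uint8))
cr=lambda a:np.array(a,float)/4.2+[230,140]-0.4
P=unproj("top",cr([(127,360),(338,440),(438,147),(228,72)]),.104)
print("rim",P.round(4),P.mean(0), [np.linalg.norm(P[i]-P[(i+1)%4]) for i in range(4)])
for a,b in((0,3),(1,2)):
    d=P[b]-P[a];print("front ang",np.degrees(np.arctan2(d[1],d[0])))
for a,b in((1,0),(2,3)):
    d=P[b]-P[a];print("left-90",np.degrees(np.arctan2(d[1],d[0]))-90)
print("peg top",unproj("top",cr([(474,307)]),.124))
T=unproj("top",cr([(128,537),(148,462),(186,487),(117,510),(155,532)]),.008);print("tongue",T)
# disc ellipse
a=im.astype(int); m=((a[:,:,2]-a[:,:,1])>5)&(a.sum(2)>150); m[:, :235]=0;m[:,365:]=0;m[:140]=0;m[265:]=0
c=max(cv2.findContours(m.astype(np.uint8),cv2.RETR_EXTERNAL,cv2.CHAIN_APPROX_NONE)[0],key=len)[:,0,:]
W=unproj("top",c,.024)[:,:2]; A=np.c_[2*W,np.ones(len(W))]
for k in range(5):
    s=np.linalg.lstsq(A,(W**2).sum(1),rcond=None)[0]; r=np.sqrt(s[2]+s[0]**2+s[1]**2)
    res=np.abs(np.linalg.norm(W-s[:2],axis=1)-r); kp=res<max(.003,np.median(res)*2);W=W[kp];A=A[kp]
print("disc",s[:2],r,len(W))
hsv=cv2.cvtColor(im,cv2.COLOR_BGR2HSV); m=((hsv[...,0]>95)&(hsv[...,0]<130)&(hsv[...,1]>120)).astype(np.uint8)
c=max(cv2.findContours(m,cv2.RETR_EXTERNAL,cv2.CHAIN_APPROX_NONE)[0],key=cv2.contourArea)
b=cv2.boxPoints(cv2.minAreaRect(c)); M=unproj("top",b,.003);print("mat",M.round(3),M.mean(0))
E
```

```text
rim [[ 0.4983  0.0549  0.104 ]
 [ 0.4518 -0.0674  0.104 ]
 [ 0.6225 -0.1253  0.104 ]
 [ 0.667  -0.0028  0.104 ]] [ 0.55991185 -0.03513443  0.104     ] [np.float64(0.13079046108311185), np.float64(0.1802430945121827), np.float64(0.13030132034421638), np.float64(0.17830315950422426)]
front ang -18.88019062235952
front ang -18.741140696306974
left-90 -20.83523673946
left-90 -19.989474240187135
peg top [[ 0.52648194 -0.1455929   0.124     ]]
tongue [[0.39855551 0.06488105 0.008     ]
 [0.44462593 0.05293913 0.008     ]
 [0.42922406 0.02945028 0.008     ]
 [0.41512512 0.07177929 0.008     ]
 [0.40161074 0.0483176  0.008     ]]
disc [ 0.56530949 -0.03268179] 0.13910325011585328 202
mat [[0.579 0.43  0.003]
 [0.59  0.254 0.003]
 [0.363 0.236 0.003]
 [0.353 0.41  0.003]] [0.47099125 0.33229371 0.003     ]
```

View pics/topg.png

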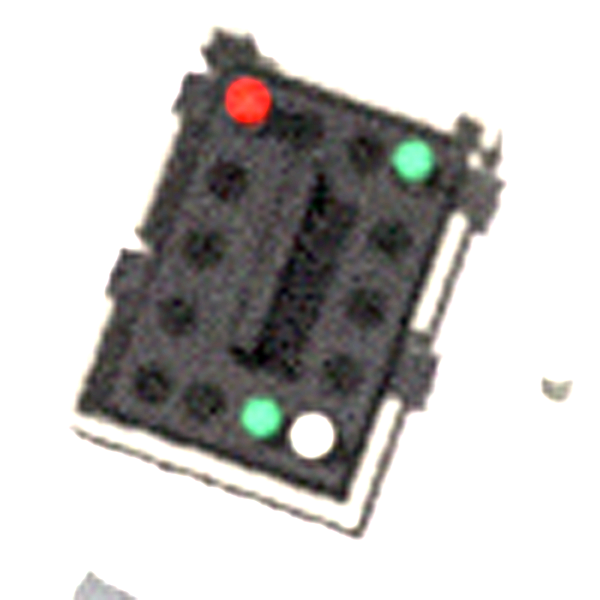

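```bash
cat >> h.py <<'E'
def T(c,th,P):
    P=np.atleast_2d(np.array(P,float)); R=np.array([[np.cos(th),-np.sin(th)],[np.sin(th),np.cos(th)]]); return np.c_[P[:,:2]@R.T+c,P[:,2]]
E
python3 - <<'E'
from h import *
from scipy.optimize import least_squares
tp=np.array([(127,360),(338,440),(438,147),(228,72)])/4.2+[229.6,139.6]   # BL(back,left) ...
sp=np.array([(572,240),(410,119),(155,250),(282,380)])/5+[259.6,224.6]
# bin frame: back=+x, +y toward peg (image right)
rim=[(.09,-.065,.104),(.09,.065,.104),(-.09,.065,.104),(-.09,-.065,.104)]
peg=[(0,.12,.124)]; pt=np.array([[474,305]])/4.2+[229.6,139.6]; ps=np.array([[221,99]])/5+[259.6,224.6]
def f(p):
    r=[proj("top",T(p[:2],p[2],rim+peg))-np.r_[tp,pt], proj("scene",T(p[:2],p[2],rim+peg))-np.r_[sp,ps]]
    return np.concatenate(r).ravel()
s=least_squares(f,[.56,-.035,np.radians(161)],loss='soft_l1'); print(s.x,np.degrees(s.x[2]),f(s.x).reshape(-1,2).round(1))
p=s.x
im=cv2.imread("pics/top0.png");z=cv2.resize(im[155:255,250:350],None,fx=6,fy=6,interpolation=cv2.INTER_CUBIC)
z=np.clip(z.astype(float)*4,0,255).astype(np.uint8)
def poly(P,col):
    q=(proj("top",T(p[:2],p[2],P))-[249.6,154.6])*6; cv2.polylines(z,[q.round().astype(int)],True,col,1)
poly(rim,(0,0,255)); h=.139
poly([(-.04,-.006,h),(.04,-.006,h),(.04,.006,h),(-.04,.006,h)],(0,255,0))
poly([(-.0775,-.054,.074),(.0775,-.054,.074),(.0775,.054,.074),(-.0775,.054,.074)],(255,0,0))
for x in(-.06,.02):
  for y in(-.072,.072): poly([(x-.012,y,.059),(x+.012,y,.059),(x+.012,y*.75,.059),(x-.012,y*.75,.059)],(255,0,255))
cv2.imwrite("pics/ov.png",z)
c,R,t=cam("top");print("cam",-R.T@t)
E
```

```text
[ 0.56105469 -0.034113    2.79729171] 160.27300886283032 [[-1.1  0. ]
 [-1.  -1.1]
 [ 0.2 -0.5]
 [ 0.2 -0.3]
 [ 0.6  2.9]
 [-0.  -1.2]
 [-0.1 -1.6]
 [-2.2 -0.5]
 [ 3.6  2.2]
 [-0.3 -0.3]]
cam [ 0.35682292 -0.11935818  1.56010995]
```

View pics/ov.png

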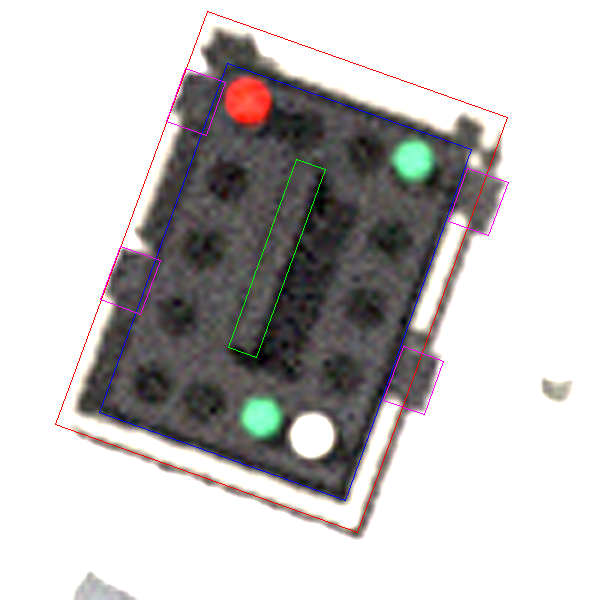

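Emit:
drive_tool:
  moves: [0,0,-8.9,0.03,0.053,0.004,0,0,0,-8.9,0.03,0.053,0.004,0,0,0,-8.9,0.03,0.053,0.004,0,0,0,-8.9,0.03,0.053,0.004,0,0,0,-8.9,0.03,0.053,0.004,0]
  newtons: 60

```text
t: 0.72
tool_pos: [0.4131, -0.3001, 0.251]
tool_rot: [-3.094, 0.544, 0.0]
contact_force: [0.4, -0.1, 0.8]
opening: 0.0851
```

Emit:
drive_tool:
  moves: [0,0,0,0.03,0.053,0,0,0,0,0,0.03,0.053,0,0,0,0,0,0.03,0.053,0,0,0,0,0,0.03,0.053,0,0,0,0,0,0.02,0.053,0,0]

```text
t: 1.35
tool_pos: [0.5532, -0.0351, 0.2507]
tool_rot: [3.096, -0.535, -0.001]
contact_force: [0.3, -0.2, 0.6]
opening: 0.0852
```

Emit:
drive_tool:
  moves: [0,0,0,0.009,0,-0.04,0,0,0,0,0,0,-0.04,0,0,0,0,0,0,0,0,0,0,0,0,0,0,0,0,0,0,0,0,0,0]

```text
t: 1.98
tool_pos: [0.563, -0.0376, 0.174]
tool_rot: [3.095, -0.537, 0.006]
contact_force: [-0.0, 0.2, -0.4]
opening: 0.0855
```

```bash
python3 - <<'E'
from h import *
im=ctrl.get_image("scene");crop("scene",im,250,195,160,150,5,"pics/s1.png")
E
```

```text
(no output)
```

View pics/s1.png

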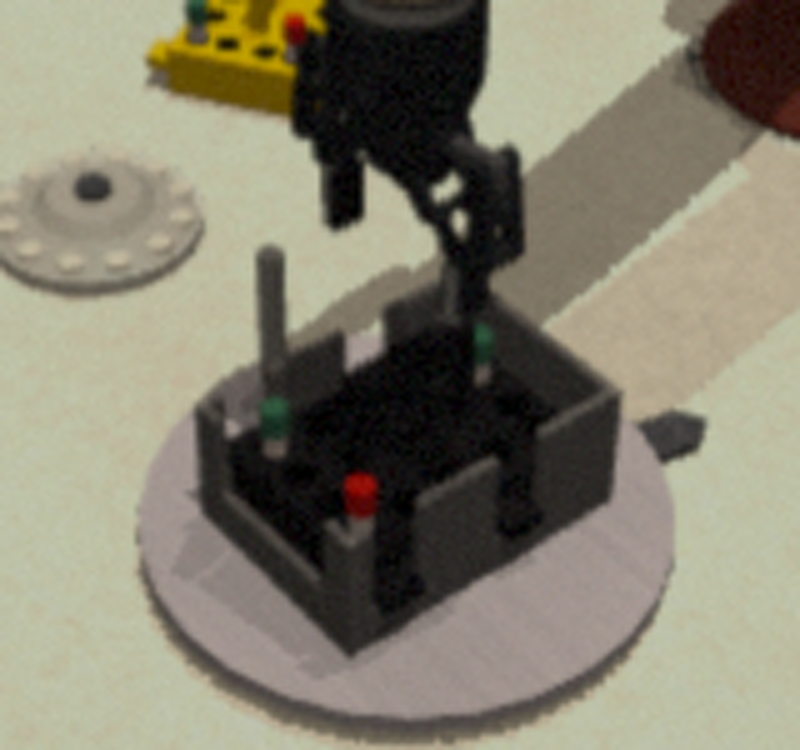

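The gripper straddles the handle: the fingers are at about (345,190) and (480,280) in the crop. I'll descend and close.

Emit:
drive_tool:
  moves: [0,0,0,0,0.002,-0.035,0,0,0,0,0,0,-0.028,0,0,0,0,0,0,0,0,0,0,0,0,0,0,0.6,0,0,0,0,0,0,0.8]

```text
t: 2.65
tool_pos: [0.5631, -0.0354, 0.1106]
tool_rot: [3.095, -0.536, 0.006]
contact_force: [0.5, 1.0, -0.0]
opening: 0.0519
```

Emit:
drive_tool:
  moves: [0,0,0,0,0,0,1,0,0,0,0,0,0,1,0,0,0,0,0,0,1,0,0,0,0,0,0,1,0,0,0,0,0,0,1]

```text
t: 3.28
tool_pos: [0.5624, -0.0348, 0.1093]
tool_rot: [-3.095, 0.536, -0.002]
contact_force: [-0.6, 3.0, 5.9]
opening: 0.0109
```

Emit:
drive_tool:
  moves: [0,0,0,0,0,0.01,1,0,0,0,0,0,0.015,1,0,0,0,0,0,0.025,1,0,0,0,0,0,0.03,1,0,0,0,0,0,0.03,1]

```text
t: 3.9
tool_pos: [0.561, -0.0352, 0.2189]
tool_rot: [3.095, -0.536, -0.002]
contact_force: [0.5, 0.3, -5.0]
opening: 0.011
```

```bash
python3 - <<'E'
from h import *
im=ctrl.get_image("scene");crop("scene",im,240,165,180,150,4.4,"pics/s2.png")
print(ctrl.get_obs()['contact_force'],ctrl.get_obs()['opening'])
E
```

```text
[ 2.22086922  0.23153902 -0.37634005] 0.010837971104669247
```

View pics/s2.png

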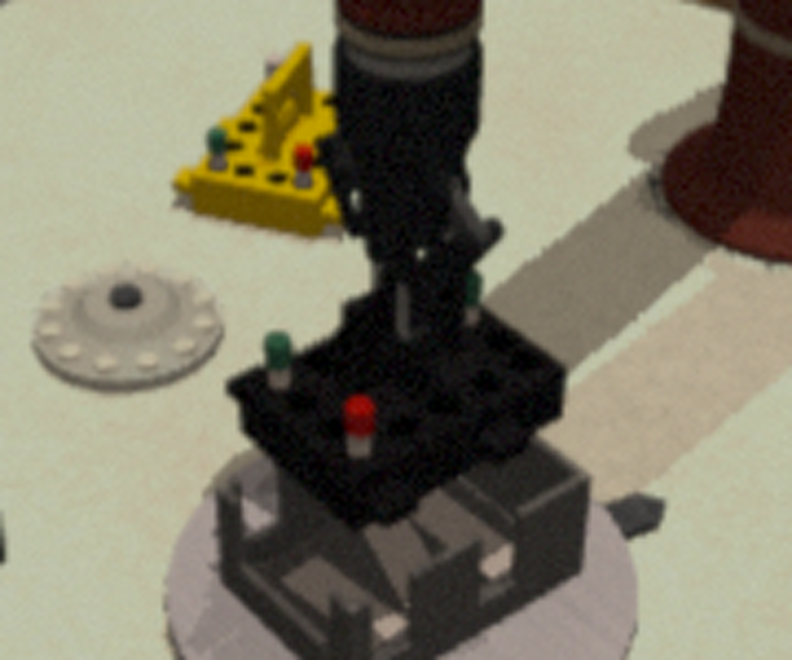

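Emit:
drive_tool:
  moves: [0,0,0,-0.005,0.02,0.015,1,0,0,0,-0.01,0.04,0,1,0,0,0,-0.012,0.05,0,1,0,0,0,-0.012,0.05,0,1,0,0,0,-0.012,0.05,0,1]

```text
t: 4.58
tool_pos: [0.5089, 0.1769, 0.2322]
tool_rot: [3.095, -0.535, -0.003]
contact_force: [-0.3, -0.5, -4.3]
opening: 0.0112
```

Emit:
drive_tool:
  moves: [0,0,0,-0.012,0.05,0,1,0,0,0,-0.012,0.05,-0.02,1,0,0,0,-0.01,0.037,-0.03,1,0,0,0,-0.005,0.02,-0.03,1,0,0,0,0,0,-0.01,1]

```text
t: 5.2
tool_pos: [0.4683, 0.3324, 0.1394]
tool_rot: [3.092, -0.53, -0.009]
contact_force: [-0.5, -0.7, -5.4]
opening: 0.0113
```

```bash
python3 - <<'E'
from h import *
im=ctrl.get_image("scene");crop("scene",im,370,190,180,180,4,"pics/s3.png")
im=ctrl.get_image("top");cv2.imwrite("pics/t3.png",im[:,:,::-1])
o=ctrl.get_obs();print(o['contact_force'],o['tool_pos'],o['tool_rot'],o['q'])
E
```

```text
[ 0.23617217 -0.78254    -5.19072627] [0.47001074 0.33125161 0.14105324] [ 3.09255502 -0.53421551 -0.00532367] [ 4.84762629e-01  1.02048586e-02  1.81096352e+00 -5.07465060e-04
  1.32508370e+00  2.39779226e+00]
```

View pics/s3.png

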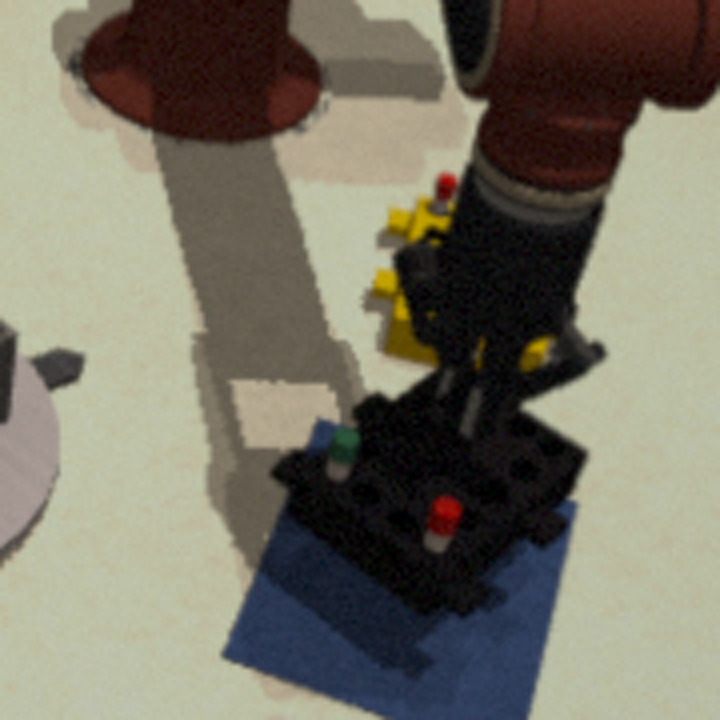

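View pics/t3.png

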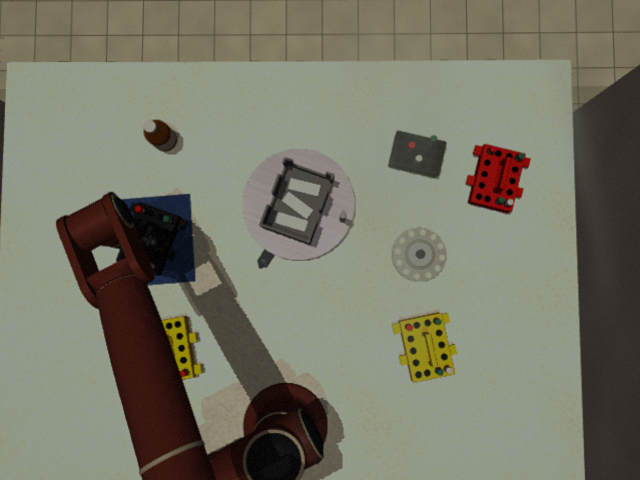

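Emit:
drive_tool:
  moves: [0,0,0,0,0,-0.025,1,0,0,0,0,0,-0.02,1,0,0,0,0,0,-0.01,1,0,0,0,0,0,-0.004,1,0,0,0,0,0,0,1]

```text
t: 5.92
tool_pos: [0.472, 0.3319, 0.0846]
tool_rot: [-3.095, 0.536, -0.001]
contact_force: [-0.9, 0.5, -4.6]
opening: 0.0112
```

Emit:
drive_tool:
  moves: [0,0,0,0,0,-0.001,1,0,0,0,0,0,-0.001,1,0,0,0,0,0,-0.001,1,0,0,0,0,0,0,1,0,0,0,0,0,0,1]

```text
t: 6.55
tool_pos: [0.4717, 0.3319, 0.0813]
tool_rot: [3.096, -0.536, 0.0]
contact_force: [0.0, -0.6, -4.9]
opening: 0.0111
```

Emit:
drive_tool:
  moves: [0,0,0,0,0,-0.001,1,0,0,0,0,0,-0.001,1,0,0,0,0,0,-0.001,1,0,0,0,0,0,0,1,0,0,0,0,0,0,1]

```text
t: 7.18
tool_pos: [0.4717, 0.3319, 0.0783]
tool_rot: [-3.095, 0.536, -0.0]
contact_force: [-1.2, -0.4, -3.5]
opening: 0.0113
```

Emit:
drive_tool:
  moves: [0,0,0,0,0,-0.001,1,0,0,0,0,0,-0.001,1,0,0,0,0,0,-0.001,1,0,0,0,0,0,0,1,0,0,0,0,0,0,1]

```text
t: 7.8
tool_pos: [0.4718, 0.332, 0.0783]
tool_rot: [3.095, -0.535, -0.001]
contact_force: [-9.9, -5.4, 13.2]
opening: 0.011
```

Emit:
drive_tool:
  moves: [0,0,0,0,0,0.002,1,0,0,0,0,0,0,0.8,0,0,0,0,0,0,0.4,0,0,0,0,0,0,0,0,0,0,0,0,0,0]

```text
t: 8.43
tool_pos: [0.4718, 0.332, 0.0773]
tool_rot: [-3.095, 0.536, -0.0]
contact_force: [-0.1, 0.4, -0.4]
opening: 0.0706
```

Emit:
drive_tool:
  moves: [0,0,0,0,0,0,0,0,0,0,0,0,0.03,0,0,0,0,0,0,0.05,0,0,0,0,0,0,0.06,0,0,0,0,0,0,0.03,0]

```text
t: 9.05
tool_pos: [0.4729, 0.3326, 0.2519]
tool_rot: [-3.092, 0.535, -0.007]
contact_force: [0.7, 0.2, -0.5]
opening: 0.0852
```

```bash
python3 - <<'E'
from h import *
im=cv2.imread("pics/t3.png")
cv2.imwrite("pics/t3z.png",cv2.resize(im[140:280,230:370],None,fx=4.2,fy=4.2,interpolation=cv2.INTER_CUBIC))
a=cv2.resize(im[195:235,325:365],None,fx=10,fy=10,interpolation=cv2.INTER_CUBIC)
b=cv2.resize(cv2.imread("pics/scene0.png")[235:275,285:325],None,fx=10,fy=10,interpolation=cv2.INTER_CUBIC)
cv2.imwrite("pics/pegz.png",np.hstack([a,b]))
E
```

```text
(no output)
```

View pics/t3z.png

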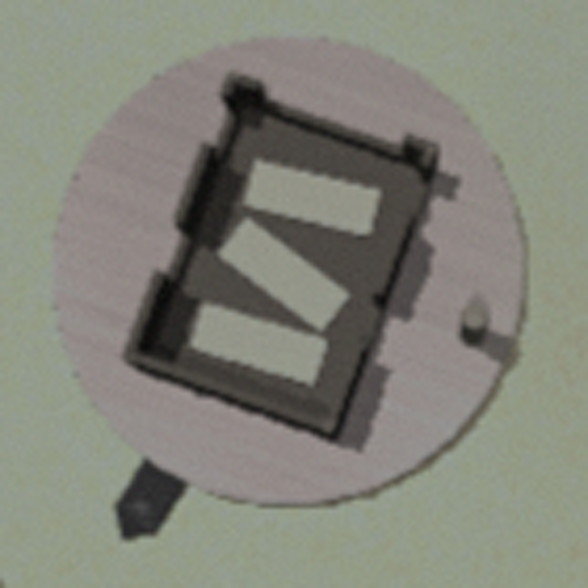

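View pics/pegz.png

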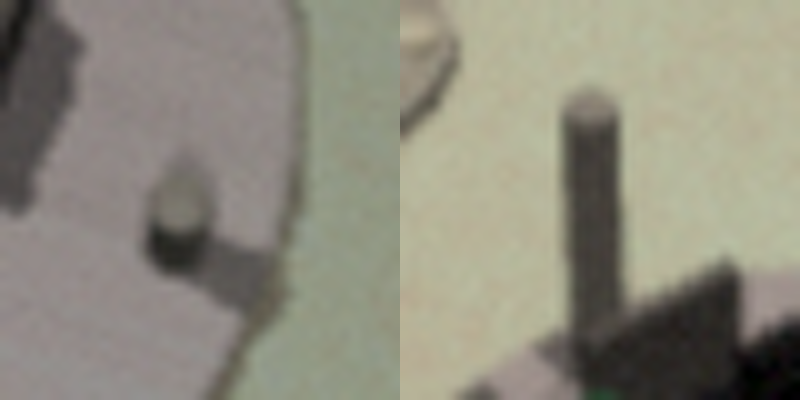

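```bash
python3 - <<'E'
from h import *
from scipy.optimize import least_squares
tp=np.array([(127,360),(338,440),(438,147),(228,72)])/4.2+[229.6,139.6]
sp=np.array([(572,240),(410,119),(155,250),(282,380)])/5+[259.6,224.6]
rim=[(.09,-.065,.104),(.09,.065,.104),(-.09,.065,.104),(-.09,-.065,.104)]
peg=[(0,.12,.124)]; pt=np.array([[342.6,214.6]]); ps=np.array([[303.8,245.4]])
def f(p):
    return np.concatenate([proj("top",T(p[:2],p[2],rim+peg))-np.r_[tp,pt], proj("scene",T(p[:2],p[2],rim+peg))-np.r_[sp,ps]]).ravel()
s=least_squares(f,[.56,-.035,np.radians(161)],loss='soft_l1',f_scale=.5);p=s.x; print(p,np.degrees(p[2]),f(p).reshape(-1,2).round(1).tolist())
print("peg model",T(p[:2],p[2],peg))
print("peg top cam",unproj("top",pt,.124),"scene",unproj("scene",ps,.124))
# disc outline left/right/top/bottom in t3z
d=np.array([(55,270),(527,270),(290,37),(290,506)])/4.2+[229.6,139.6]; D=unproj("top",d,.024);print(D.round(4), (D[0]+D[1])/2,(D[2]+D[3])/2)
E
```

```text
[ 0.56091441 -0.03392722  2.79769248] 160.29597148021006 [[-1.1, 0.1], [-1.1, -1.0], [0.1, -0.5], [0.1, -0.2], [0.4, 0.6], [0.0, -1.3], [0.0, -1.6], [-2.1, -0.5], [3.7, 2.2], [-0.2, -1.3]]
peg model [[ 0.52045503 -0.14690084  0.124     ]]
peg top cam [[ 0.52188908 -0.14592362  0.124     ]] scene [[ 0.52492577 -0.14324484  0.124     ]]
[[ 0.5615  0.109   0.024 ]
 [ 0.561  -0.1798  0.024 ]
 [ 0.7058 -0.0345  0.024 ]
 [ 0.4169 -0.0354  0.024 ]] [ 0.56125022 -0.03539949  0.024     ] [ 0.56134204 -0.03496218  0.024     ]
```

Emit:
drive_tool:
  moves: [0,0,9,0.005,-0.048,0,0,0,0,9,0.005,-0.048,0,0,0,0,9,0.005,-0.048,0,0,0,0,9,0.005,-0.048,0,0,0,0,9,0.005,-0.048,0,0]

```text
t: 9.68
tool_pos: [0.4966, 0.0904, 0.2474]
tool_rot: [3.063, 0.698, 0.001]
contact_force: [0.7, 0.2, 0.2]
opening: 0.0853
```

Emit:
drive_tool:
  moves: [0,0,9,0.005,-0.048,0,0,0,0,9,0.005,-0.048,0,0,0,0,9,0.005,-0.048,0,0,0,0,9,0.005,-0.048,0,0,0,0,9,0.004,-0.047,0,0]

```text
t: 10.3
tool_pos: [0.5207, -0.1488, 0.2474]
tool_rot: [2.563, 1.816, 0.001]
contact_force: [-0.5, -0.1, 0.3]
opening: 0.0852
```

Emit:
drive_tool:
  moves: [0,0,0,0,0,-0.03,0,0,0,0,0,0,-0.05,0,0,0,0,0,0,-0.015,0,0,0,0,0,0,0,0,0,0,0,0,0,0,0]

```text
t: 10.92
tool_pos: [0.522, -0.1475, 0.1547]
tool_rot: [2.565, 1.809, 0.003]
contact_force: [0.5, 0.9, -0.2]
opening: 0.0855
```

```bash
python3 - <<'E'
from h import *
im=ctrl.get_image("scene");crop("scene",im,220,165,180,160,4.4,"pics/s4.png")
o=ctrl.get_obs();print(o['tool_pos'],o['tool_rot'],np.degrees(o['q'][5]))
a=cv2.Rodrigues(o['tool_rot'])[0];print(np.degrees(np.arctan2(a[1,1],a[0,1])))
E
```

```text
[ 0.52213454 -0.14751681  0.15488943] [2.56461013 1.80830213 0.00331409] -4.0100034587534195
-19.62476680041514
```

View pics/s4.png

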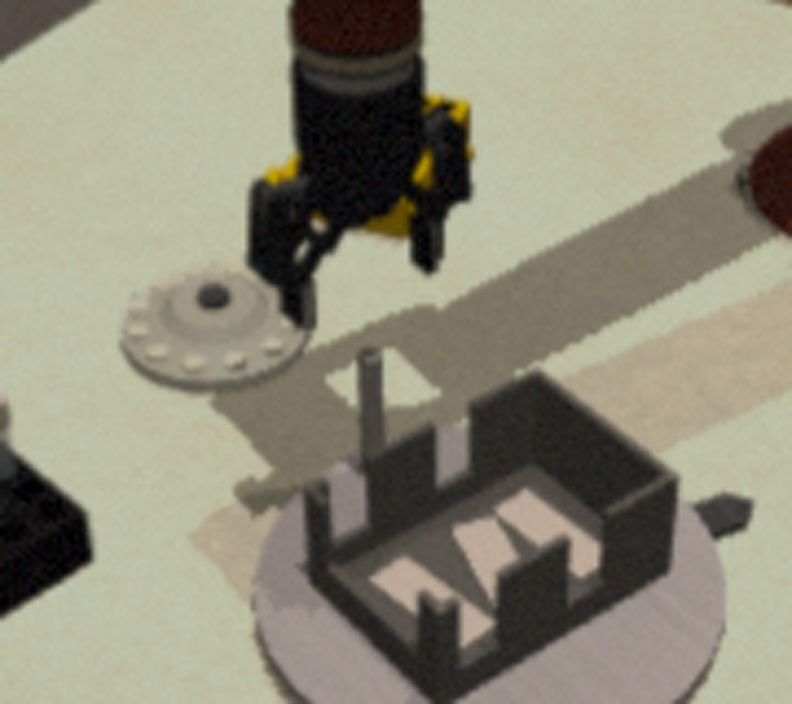

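Emit:
drive_tool:
  moves: [0,0,0,0,0.001,-0.03,0,0,0,0,0,0,-0.035,0,0,0,0,0,0,0,0.4,0,0,0,0,0,0,0.7,0,0,0,0,0,0,0.8]
  newtons: 25

```text
t: 11.6
tool_pos: [0.5223, -0.1467, 0.0898]
tool_rot: [2.565, 1.808, 0.003]
contact_force: [0.9, -0.2, -0.4]
opening: 0.0319
```

Emit:
drive_tool:
  moves: [0,0,0,0,0,0,1,0,0,0,0,0,0,1,0,0,0,0,0,0,1,0,0,0,0,0,0,1,0,0,0,0,0,0,1]

```text
t: 12.22
tool_pos: [0.5217, -0.1465, 0.0891]
tool_rot: [2.566, 1.809, 0.002]
contact_force: [-2.2, 1.5, 6.6]
opening: 0.0153
```

```bash
python3 - <<'E'
from h import *
o=ctrl.get_obs();print(o['tool_pos'],o['contact_force'],o['opening'])
c=np.array([.561,-.035]);p=o['tool_pos'][:2];d=p-c;r=np.hypot(*d);a=np.degrees(np.arctan2(d[1],d[0]));print(r,a)
N=17;tot=148+19.6;q=p
for i in range(1,N+1):
    th=np.radians(a+tot*i/N);n=c+r*np.array([np.cos(th),np.sin(th)]);print(i,(n-q).round(4),n.round(4));q=n
E
```

```text
[ 0.52167021 -0.14650279  0.08910302] [-2.20409692  1.51694631  6.61534845] 0.015332446446184528
0.11823580299067778 -109.4290036413582
1 [ 0.0197 -0.0051] [ 0.5413 -0.1516]
2 [ 0.0203 -0.0016] [ 0.5616 -0.1532]
3 [0.0202 0.0018] [ 0.5818 -0.1514]
4 [0.0196 0.0053] [ 0.6015 -0.1461]
5 [0.0184 0.0086] [ 0.6199 -0.1375]
6 [0.0167 0.0116] [ 0.6366 -0.1259]
7 [0.0145 0.0143] [ 0.651  -0.1117]
8 [0.0118 0.0165] [ 0.6628 -0.0951]
9 [0.0088 0.0183] [ 0.6716 -0.0768]
10 [0.0055 0.0196] [ 0.6771 -0.0572]
11 [0.0021 0.0202] [ 0.6792 -0.037 ]
12 [-0.0014  0.0203] [ 0.6778 -0.0168]
13 [-0.0048  0.0197] [0.673 0.003]
14 [-0.0082  0.0186] [0.6648 0.0216]
15 [-0.0112  0.0169] [0.6536 0.0385]
16 [-0.014   0.0148] [0.6396 0.0533]
17 [-0.0163  0.0122] [0.6234 0.0655]
```

Emit:
drive_tool:
  moves: [0,0,9.86,0.0197,-0.0051,0,1,0,0,9.86,0.0203,-0.0016,0,1,0,0,9.86,0.0202,0.0018,0,1,0,0,9.86,0.0196,0.0053,0,1,0,0,9.86,0.0184,0.0086,0,1]

```text
t: 12.85
tool_pos: [0.6209, -0.1391, 0.0891]
tool_rot: [1.57, 2.715, -0.003]
contact_force: [0.8, -2.5, 4.6]
opening: 0.0152
```

```bash
python3 - <<'E'
from h import *
o=ctrl.get_obs();print(o['tool_pos'],o['contact_force'],o['wrist_torque'],o['opening'])
a=cv2.Rodrigues(o['tool_rot'])[0];print(np.degrees(np.arctan2(a[1,1],a[0,1])))
E
```

```text
[ 0.62094458 -0.1390616   0.0891076 ] [ 0.83938063 -2.4952211   4.6243362 ] [-0.49681047  0.01054908 -0.15877724] 0.015233259029918953
29.92487177653303
```

Tracking well, with low forces. I'll continue.

Emit:
drive_tool:
  moves: [0,0,9.86,0.0167,0.0116,0,1,0,0,9.86,0.0145,0.0143,0,1,0,0,9.86,0.0118,0.0165,0,1,0,0,9.86,0.0088,0.0183,0,1,0,0,9.86,0.0055,0.0196,0,1]

```text
t: 13.48
tool_pos: [0.6815, -0.0591, 0.0892]
tool_rot: [0.294, 3.114, -0.006]
contact_force: [13.8, -5.7, -5.5]
opening: 0.0154
```

Emit:
drive_tool:
  moves: [0,0,9.86,0.0021,0.0202,0,1,0,0,9.86,-0.0014,0.0203,0,1,0,0,9.86,-0.0048,0.0197,0,1,0,0,9.86,-0.0082,0.0186,0,1,0,0,9.86,-0.0112,0.0169,0,1]

```text
t: 14.1
tool_pos: [0.6586, 0.0424, 0.0893]
tool_rot: [-1.032, 2.949, -0.0]
contact_force: [16.9, 8.6, -6.0]
opening: 0.0151
```

Emit:
drive_tool:
  moves: [0,0,9.86,-0.014,0.0148,0,1,0,0,9.86,-0.0163,0.0122,0,1,0,0,0,0,0,0,1,0,0,0,0,0,0,1,0,0,0,0,0,0,1]

```text
t: 14.72
tool_pos: [0.6253, 0.0713, 0.0893]
tool_rot: [-1.517, 2.737, 0.007]
contact_force: [7.5, 17.0, 0.5]
opening: 0.0152
```

```bash
python3 - <<'E'
from h import *
o=ctrl.get_obs();print(o['tool_pos'],o['contact_force'],o['wrist_torque'],o['opening'],o['q'][5])
a=cv2.Rodrigues(o['tool_rot'])[0];print(np.degrees(np.arctan2(a[1,1],a[0,1])))
im=ctrl.get_image("scene");crop("scene",im,220,165,180,160,4.4,"pics/s5.png")
im=ctrl.get_image("top");cv2.imwrite("pics/t5.png",im[:,:,::-1]);crop("top",im,230,140,140,140,4.2,"pics/t5z.png")
E
```

```text
[0.62533386 0.0712746  0.08926337] [ 7.45076037 16.96271897  0.50196253] [ 2.47656242 -1.12324576 -0.11721092] 0.01517165917132494 -2.5957579742923724
147.98769078738414
```

View pics/s5.png

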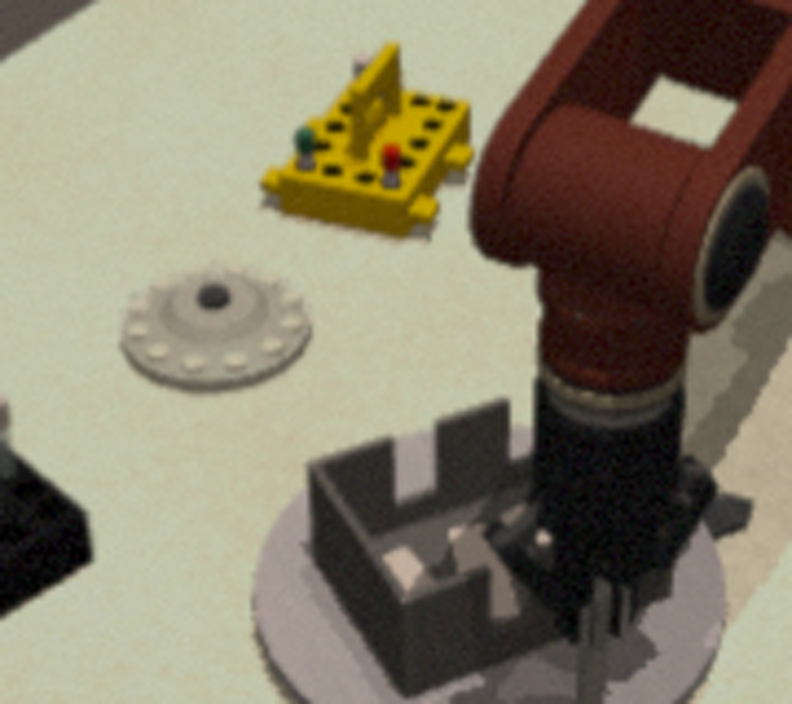

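View pics/t5z.png

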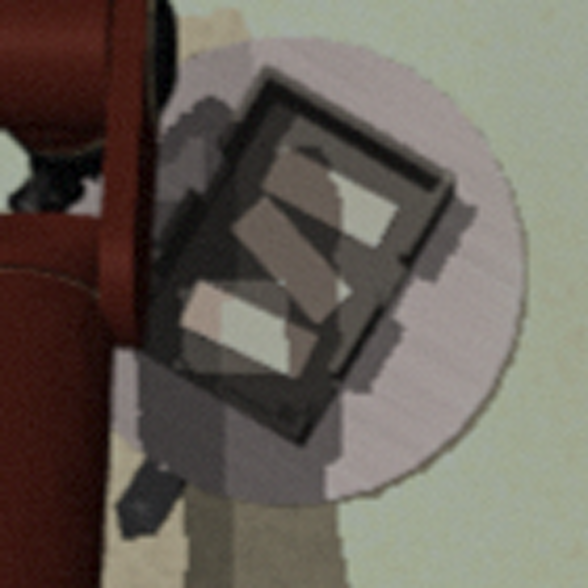

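Emit:
drive_tool:
  moves: [0,0,0,-0.002,-0.003,0,0.8,0,0,0,0,0,0,0.3,0,0,0,0,0,0,0,0,0,0,0,0,0,0,0,0,0,0,0,0.03,0]

```text
t: 15.45
tool_pos: [0.618, 0.0627, 0.1142]
tool_rot: [1.519, -2.743, -0.005]
contact_force: [-0.0, -0.1, 0.4]
opening: 0.0851
```

Emit:
drive_tool:
  moves: [0,0,0,0,0,0.055,0,0,0,-9,0,0.03,0.05,0,0,0,-9,-0.02,0.055,0.03,0,0,0,-9,-0.03,0.05,0,0,0,0,-9,-0.03,0.05,0,0]

```text
t: 16.08
tool_pos: [0.5408, 0.2464, 0.2516]
tool_rot: [-0.589, 3.084, 0.0]
contact_force: [-0.3, 0.3, 0.8]
opening: 0.0851
```

```bash
python3 - <<'E'
from h import *
o=ctrl.get_obs();print(o['tool_pos'],o['q'][5])
a=cv2.Rodrigues(o['tool_rot'])[0];print(np.degrees(np.arctan2(a[1,1],a[0,1])))
im=ctrl.get_image("scene");cv2.imwrite("pics/s6.png",im[:,:,::-1]);crop("scene",im,260,215,140,120,5,"pics/s6z.png")
im=ctrl.get_image("top");cv2.imwrite("pics/t6.png",im[:,:,::-1]);crop("top",im,230,140,140,140,4.2,"pics/t6z.png")
E
```

```text
[0.54077876 0.24642654 0.2516392 ] -1.6459972508382057
111.63228721841203
```

View pics/s6z.png

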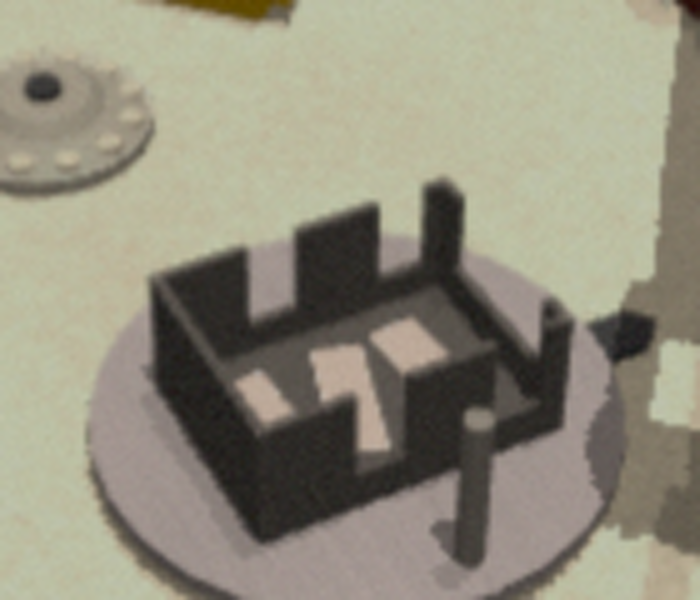

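View pics/t6z.png

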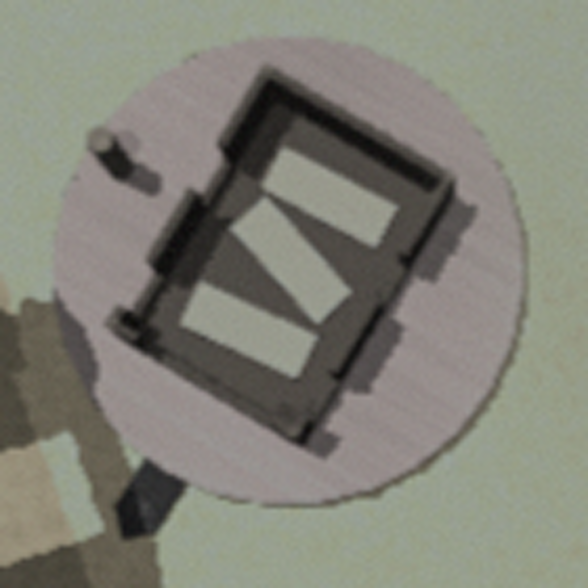

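View pics/t6.png

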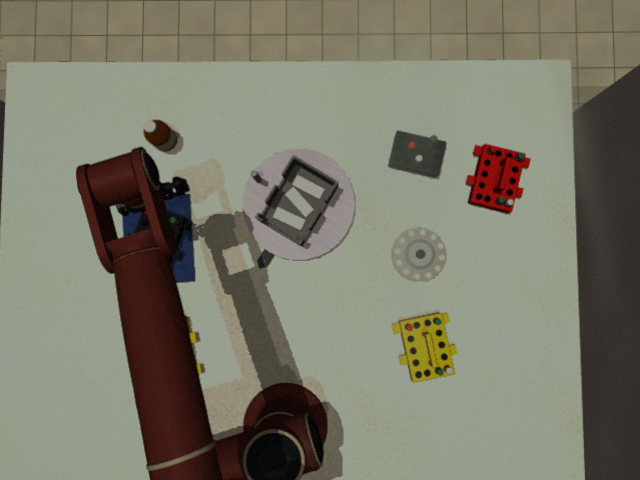

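```bash
cat > fit.py <<'E'
from h import *
from scipy.optimize import least_squares
tp=np.array([(266,68),(455,183),(302,443),(112,325),(101,140)])/4.2+[229.6,139.6]
sp=np.array([(262,430),(152,272),(572,318),(482,415)])/5+[259.6,214.6]
A=[(.09,.065,.104),(.09,-.065,.104),(-.09,-.065,.104),(-.09,.065,.104),(0,.12,.124)]; B=[A[0],A[1],A[3],A[4]]
def f(p): return np.concatenate([proj("top",T(p[:2],p[2],A))-tp, proj("scene",T(p[:2],p[2],B))-sp]).ravel()
s=least_squares(f,[.56,-.035,np.radians(-31)],loss='soft_l1',f_scale=.7);p=s.x; print(p,np.degrees(p[2]),f(p).reshape(-1,2).round(1).tolist())
ft=lambda p:(proj("top",T(p[:2],p[2],A))-tp).ravel()
s=least_squares(ft,p);print("top only",s.x,np.degrees(s.x[2]),s.fun.round(1))
fs=lambda p:(proj("scene",T(p[:2],p[2],B))-sp).ravel()
s=least_squares(fs,p);print("scene only",s.x,np.degrees(s.x[2]),s.fun.round(1))
E
python3 fit.py
```

```text
[ 0.56084364 -0.03381504 -0.54152512] -31.027104000329235 [[-0.2, -0.9], [0.3, -1.3], [-1.4, -0.1], [-1.9, 0.6], [-0.2, 0.3], [-0.7, -0.2], [-0.5, -0.5], [0.4, -1.1], [-0.6, -0.8]]
top only [ 0.56023669 -0.03548181 -0.54071817] -30.980868891463057 [ 0.4 -0.6  1.  -1.1 -0.7  0.2 -1.2  0.9  0.4  0.6]
scene only [ 0.56225063 -0.03192937 -0.54336126] -31.132306769204973 [-0.4  0.4 -0.2 -0.   0.8 -0.5 -0.2 -0.1]
```

Emit:
drive_tool:
  moves: [0,0,-8.26,-0.01,-0.045,0,0,0,0,-8.26,-0.01,-0.045,0,0,0,0,-8.26,-0.01,-0.045,0,0,0,0,-8.26,-0.01,-0.045,0,0,0,0,-8.26,-0.01,-0.045,0,0]

```text
t: 16.8
tool_pos: [0.491, 0.0181, 0.2508]
tool_rot: [0.534, 3.096, -0.001]
contact_force: [0.5, -0.4, 0.9]
opening: 0.0853
```

```bash
python3 - <<'E'
from h import *
o=ctrl.get_obs();print(o['tool_pos'],o['q'][5])
a=cv2.Rodrigues(o['tool_rot'])[0];print(np.degrees(np.arctan2(a[1,1],a[0,1])))
im=ctrl.get_image("scene");cv2.imwrite("pics/s7.png",im[:,:,::-1])
im=ctrl.get_image("top");cv2.imwrite("pics/t7.png",im[:,:,::-1])
im=cv2.imread("pics/t7.png");z=cv2.resize(im[185:295,110:220],None,fx=5.4,fy=5.4,interpolation=cv2.INTER_CUBIC);cv2.imwrite("pics/t7z.png",np.clip(z*3.0,0,255).astype(np.uint8))
im=cv2.imread("pics/s7.png");z=cv2.resize(im[270:390,410:530],None,fx=5,fy=5,interpolation=cv2.INTER_CUBIC);cv2.imwrite("pics/s7z.png",np.clip(z*3.0,0,255).astype(np.uint8))
E
```

```text
[0.4909578  0.01805781 0.25082899] -1.343665951137399
70.42199146453216
```

View pics/t7z.png

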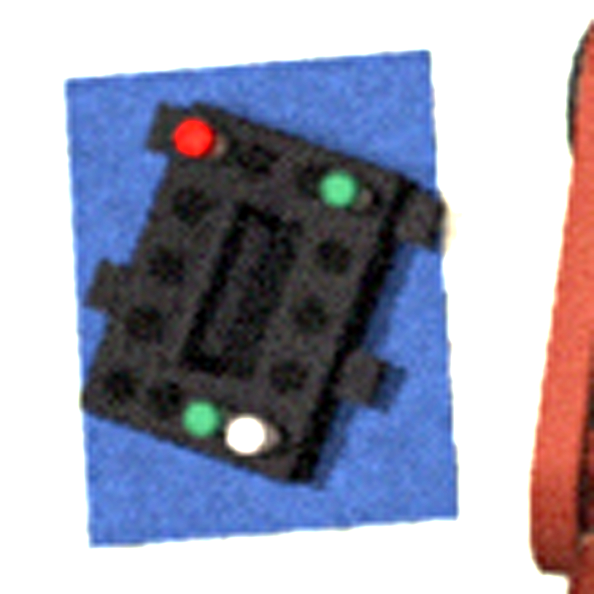

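View pics/s7z.png

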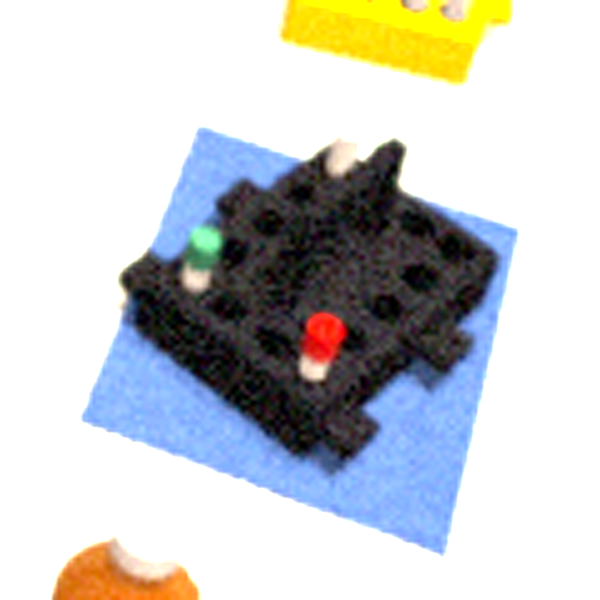

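```bash
cat > ov.py <<'E'
from h import *
import sys
cx,cy,th,z0=map(float,sys.argv[1:5]); p=np.array([cx,cy]);th=np.radians(th)
bx=lambda x0,x1,y0,y1,h:[(x0,y0,h+z0),(x1,y0,h+z0),(x1,y1,h+z0),(x0,y1,h+z0)]
def draw(n,src,x0,y0,w,f,out):
    z=np.clip(cv2.resize(cv2.imread(src)[y0:y0+w,x0:x0+w],None,fx=f,fy=f,interpolation=cv2.INTER_CUBIC)*3.0,0,255).astype(np.uint8)
    def poly(P,c):
        q=(proj(n,T(p,th,P))-[x0-.4,y0-.4])*f; cv2.polylines(z,[q.round().astype(int)],True,c,1)
    poly(bx(-.0775,.0775,-.054,.054,.04),(255,255,0)); poly(bx(-.04,.04,-.006,.006,.105),(0,255,0))
    for x in(-.06,.02):
        poly(bx(x-.012,x+.012,.054,.072,.025),(255,0,255)); poly(bx(x-.012,x+.012,-.072,-.054,.025),(255,0,255))
    cv2.imwrite(out,z)
draw("top",sys.argv[5],*map(int,sys.argv[7:10]),5.4,"pics/%s_t.png"%sys.argv[13])
draw("scene",sys.argv[6],*map(int,sys.argv[10:13]),5,"pics/%s_s.png"%sys.argv[13])
a=cv2.imread("pics/%s_t.png"%sys.argv[13]);b=cv2.imread("pics/%s_s.png"%sys.argv[13])
cv2.imwrite("pics/%s.png"%sys.argv[13],np.hstack([cv2.resize(a,(400,400)),cv2.resize(b,(400,400))]))
E
python3 ov.py .4718 .332 160.3 .003 pics/t7.png pics/s7.png 110 185 110 410 270 120 o7
```

```text
(no output)
```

View pics/o7_t.png

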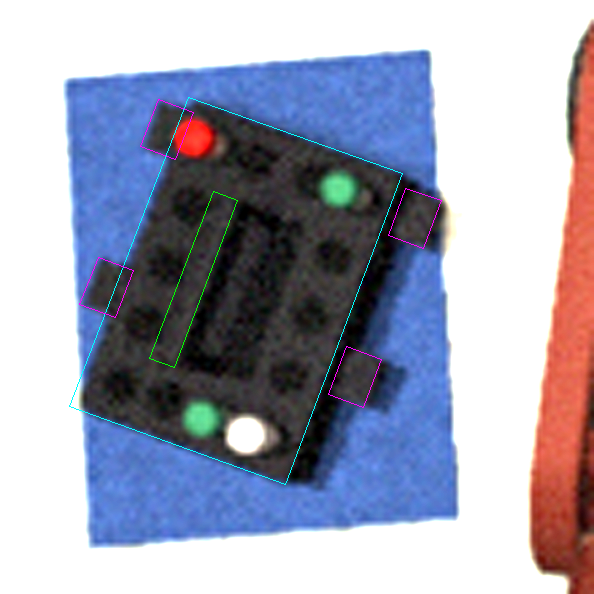

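View pics/o7_s.png

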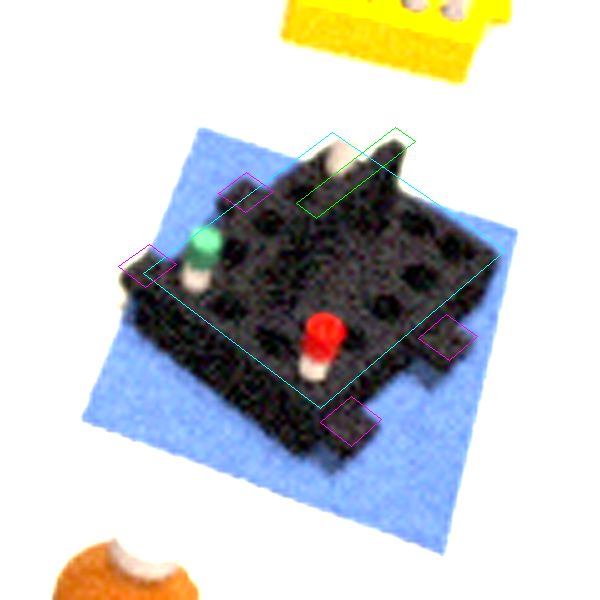

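Emit:
drive_tool:
  moves: [0,0,0,-0.003,0.054,0,0,0,0,0,-0.003,0.055,0,0,0,0,0,-0.003,0.055,0,0,0,0,0,-0.004,0.055,0,0,0,0,0,-0.003,0.055,0,0]
  newtons: 60

```text
t: 17.52
tool_pos: [0.4752, 0.2962, 0.2509]
tool_rot: [0.525, 3.097, 0.0]
contact_force: [0.8, 0.3, 0.4]
opening: 0.0855
```

Emit:
drive_tool:
  moves: [0,0,0,-0.003,0.04,0,0,0,0,0,0,0,-0.05,0,0,0,0,0,0,-0.05,0,0,0,0,0,0,-0.03,0,0,0,0,0,0,0,0]

```text
t: 18.15
tool_pos: [0.4703, 0.3332, 0.1173]
tool_rot: [-0.524, -3.092, 0.007]
contact_force: [0.8, -0.8, 1.1]
opening: 0.0853
```

Emit:
drive_tool:
  moves: [0,0,0,0.001,-0.001,-0.025,0,0,0,0,0,0,-0.014,0,0,0,0,0,0,0,0,0,0,0,0,0,0,0.5,0,0,0,0,0,0,0.8]

```text
t: 18.77
tool_pos: [0.4741, 0.3336, 0.0831]
tool_rot: [0.527, 3.095, 0.002]
contact_force: [0.2, 0.4, -0.5]
opening: 0.0517
```

Emit:
drive_tool:
  moves: [0,0,0,0,0,0,1,0,0,0,0,0,0,1,0,0,0,0,0,0,1,0,0,0,0,0,0,1,0,0,0,0,0,0,1]

```text
t: 19.4
tool_pos: [0.4733, 0.3329, 0.0819]
tool_rot: [-0.527, -3.097, 0.001]
contact_force: [-1.2, -2.2, 2.6]
opening: 0.0107
```

Emit:
drive_tool:
  moves: [0,0,0,0,0,0.01,1,0,0,0,0,0,0.03,1,0,0,0,0,0,0.05,1,0,0,0,0,0,0.05,1,0,0,0,0,0,0.03,1]

```text
t: 20.02
tool_pos: [0.4738, 0.3338, 0.2547]
tool_rot: [0.526, 3.095, 0.004]
contact_force: [-0.2, 0.9, -4.1]
opening: 0.0107
```

Emit:
drive_tool:
  moves: [0,0,-2.3,0.005,-0.02,0,1,0,0,-2.3,0.01,-0.04,0,1,0,0,-2.3,0.012,-0.05,0,1,0,0,-2.3,0.012,-0.05,0,1,0,0,-2.3,0.012,-0.05,0,1]

```text
t: 20.65
tool_pos: [0.5232, 0.1207, 0.2488]
tool_rot: [-0.838, -3.024, 0.003]
contact_force: [0.2, 0.3, -5.2]
opening: 0.0112
```

Emit:
drive_tool:
  moves: [0,0,0,0.012,-0.05,0,1,0,0,0,0.011,-0.05,0,1,0,0,0,0.009,-0.04,0,1,0,0,0,0.004,-0.018,0,1,0,0,0,0,0,0,1]

```text
t: 21.28
tool_pos: [0.5595, -0.0358, 0.2498]
tool_rot: [-0.838, -3.024, -0.0]
contact_force: [-0.1, 1.7, -5.8]
opening: 0.0109
```

Emit:
drive_tool:
  moves: [0,0,0,0,0,-0.02,1,0,0,0,0,0,-0.015,1,0,0,0,0,0,0,1,0,0,0,0,0,0,1,0,0,0,0,0,0,1]

```text
t: 21.9
tool_pos: [0.5609, -0.0347, 0.2177]
tool_rot: [0.834, 3.027, 0.0]
contact_force: [0.3, -0.1, -4.3]
opening: 0.0109
```

```bash
python3 - <<'E'
from h import *
o=ctrl.get_obs();print(o['tool_pos'],o['q'][5],o['contact_force'])
a=cv2.Rodrigues(o['tool_rot'])[0];print(np.degrees(np.arctan2(a[1,1],a[0,1])),a[:,2])
im=ctrl.get_image("scene");cv2.imwrite("pics/s8.png",im[:,:,::-1])
z=cv2.resize(im[180:340,240:410],None,fx=4.6,fy=3.7*4.6/3.7,interpolation=cv2.INTER_CUBIC);z=z[:600]
cv2.imwrite("pics/s8z.png",cv2.resize(np.clip(im[185:315,250:410].astype(float)*2,0,255).astype(np.uint8),None,fx=4.6,fy=4.6,interpolation=cv2.INTER_CUBIC)[:,:,::-1])
im=ctrl.get_image("top");cv2.imwrite("pics/t8.png",im[:,:,::-1]);crop("top",np.clip(im.astype(float)*2.5,0,255).astype(np.uint8),230,140,140,140,4.2,"pics/t8z.png")
E
```

```text
[ 0.56087017 -0.03471041  0.21773968] -1.2273682902640843 [ 0.25331438 -0.08852425 -4.25596827]
59.193767992995674 [ 1.54139014e-03 -2.93163984e-04 -9.99998769e-01]
```

View pics/s8z.png

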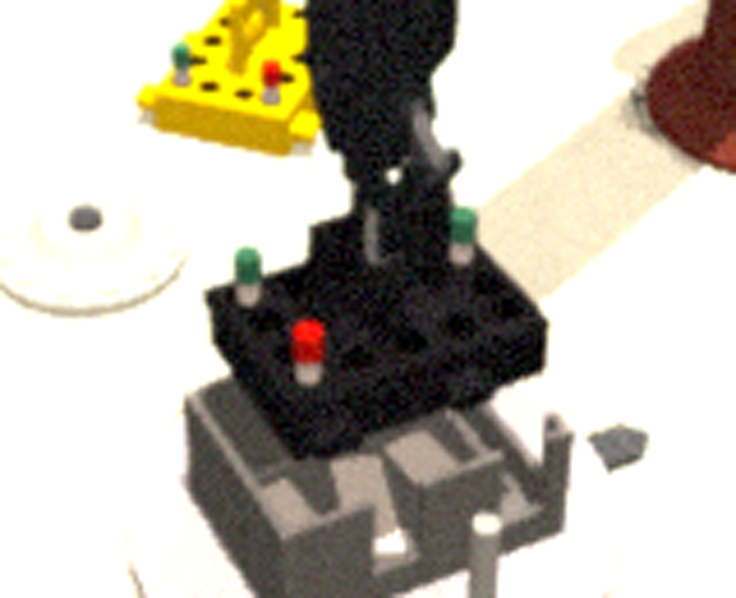

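View pics/t8z.png

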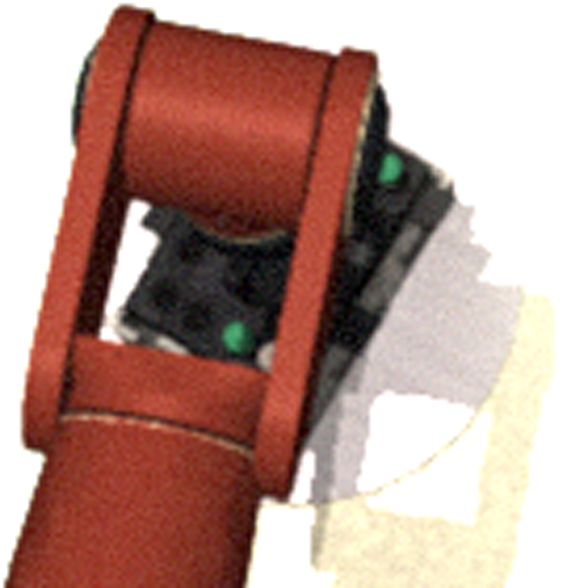

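Emit:
drive_tool:
  moves: [0,0,0,0,0,-0.015,1,0,0,0,0,0,-0.012,1,0,0,0,0,0,-0.008,1,0,0,0,0,0,-0.004,1,0,0,0,0,0,0,1]

```text
t: 22.62
tool_pos: [0.5602, -0.0348, 0.1774]
tool_rot: [-0.835, -3.028, 0.0]
contact_force: [0.2, -0.5, -4.3]
opening: 0.011
```

Emit:
drive_tool:
  moves: [0,0,0,0,0,-0.003,1,0,0,0,0,0,-0.002,1,0,0,0,0,0,-0.001,1,0,0,0,0,0,0,1,0,0,0,0,0,0,1]

```text
t: 23.25
tool_pos: [0.5604, -0.0348, 0.1719]
tool_rot: [0.835, 3.028, 0.0]
contact_force: [-0.3, -0.3, -5.5]
opening: 0.0109
```

```bash
python3 - <<'E'
from h import *
o=ctrl.get_obs();print(o['tool_pos'],o['contact_force'],o['wrist_torque'])
im=ctrl.get_image("scene")
cv2.imwrite("pics/s9z.png",cv2.resize(np.clip(im[195:325,250:410].astype(float)*2,0,255).astype(np.uint8),None,fx=4.6,fy=4.6,interpolation=cv2.INTER_CUBIC)[:,:,::-1])
E
```

```text
[ 0.56044513 -0.0348283   0.17191991] [-0.25209578 -0.26651893 -5.52273494] [-0.03419465  0.04316364 -0.04008956]
```

View pics/s9z.png

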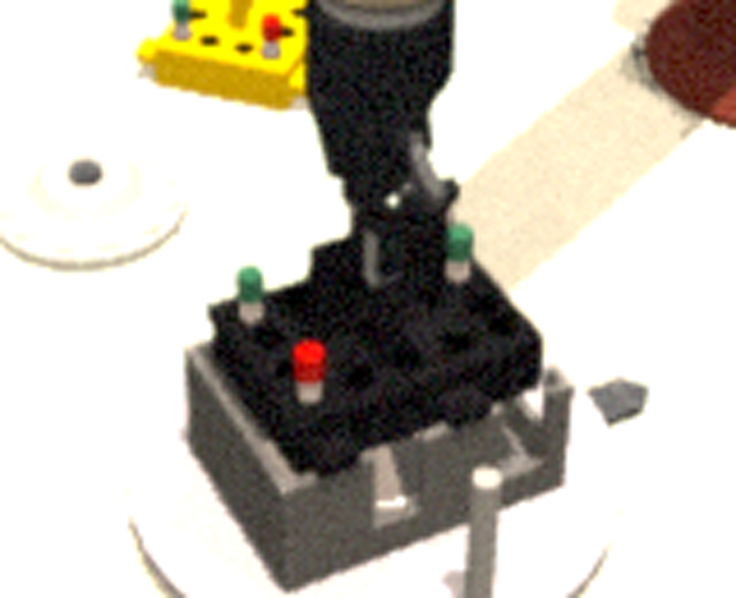

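The rack is inside the mouth with no contact, and its lugs are just above the rim. I'll lower it slowly until it touches.

Emit:
drive_tool:
  moves: [0,0,0,0,0,-0.001,1,0,0,0,0,0,-0.001,1,0,0,0,0,0,-0.001,1,0,0,0,0,0,0,1,0,0,0,0,0,0,1]

```text
t: 23.92
tool_pos: [0.5604, -0.0348, 0.1688]
tool_rot: [0.835, 3.029, -0.0]
contact_force: [0.4, -0.3, -5.7]
opening: 0.0107
```

Emit:
drive_tool:
  moves: [0,0,0,0,0,-0.001,1,0,0,0,0,0,-0.001,1,0,0,0,0,0,0,1,0,0,0,0,0,0,1,0,0,0,0,0,0,1]

```text
t: 24.55
tool_pos: [0.5606, -0.0351, 0.1677]
tool_rot: [0.835, 3.028, -0.001]
contact_force: [-4.9, -1.9, 4.2]
opening: 0.0108
```

Contact came at the expected height, with the underside at about 89 mm. I'll release and retract.

Emit:
drive_tool:
  moves: [0,0,0,0,0,0.0007,1,0,0,0,0,0,0,0.8,0,0,0,0,0,0,0.4,0,0,0,0,0,0,0,0,0,0,0,0,0,0]

```text
t: 25.18
tool_pos: [0.5605, -0.0348, 0.1674]
tool_rot: [0.835, 3.028, 0.0]
contact_force: [-0.0, -0.6, -0.1]
opening: 0.0708
```

Emit:
drive_tool:
  moves: [0,0,0,0,0,0,0,0,0,0,0,0,0.03,0,0,0,0,0,0,0.05,0,0,0,0,0,0.03,0.05,0,0,0,0,-0.01,0.06,0,0]

```text
t: 25.8
tool_pos: [0.5531, 0.0548, 0.3039]
tool_rot: [0.838, 3.017, 0.004]
contact_force: [0.6, 0.7, -0.6]
opening: 0.0854
```

Emit:
drive_tool:
  moves: [0,0,0,-0.02,0.055,0,0,0,0,0,-0.02,0.055,0,0,0,0,0,-0.02,0.055,0,0,0,0,0,0,0,0,0,0,0,0,0,0,0,0]

```text
t: 26.42
tool_pos: [0.4904, 0.22, 0.2975]
tool_rot: [0.834, 3.029, -0.001]
contact_force: [0.2, -0.2, -0.4]
opening: 0.0855
```

```bash
python3 - <<'E'
from h import *
o=ctrl.get_obs();print(o['tool_pos'],o['contact_force'],o['dq'].round(3))
for n,k in(("scene","s10"),("top","t10")):
    im=ctrl.get_image(n);cv2.imwrite(f"pics/{k}.png",im[:,:,::-1])
E
python3 ov.py .5606 -.0348 149 .089 pics/t10.png pics/s10.png 245 150 110 260 215 120 o10
```

```text
[0.49044571 0.22004139 0.29749999] [ 0.2115872  -0.24874659 -0.43351612] [-0.031  0.003 -0.002  0.001  0.001  0.002]
```

View pics/o10_t.png

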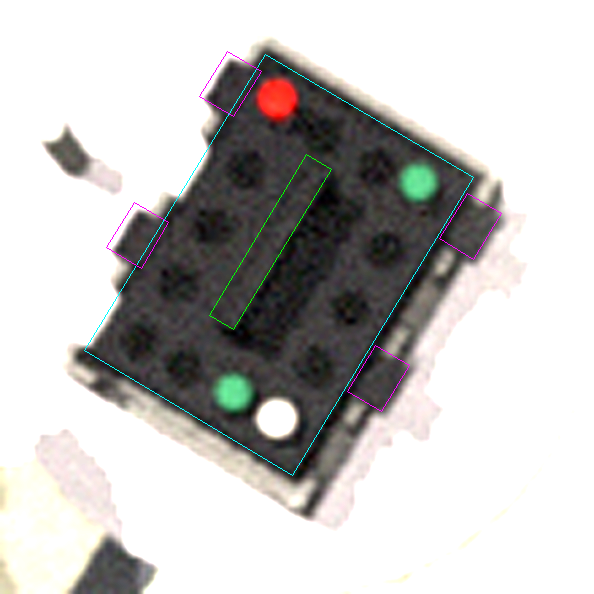

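View pics/o10_s.png

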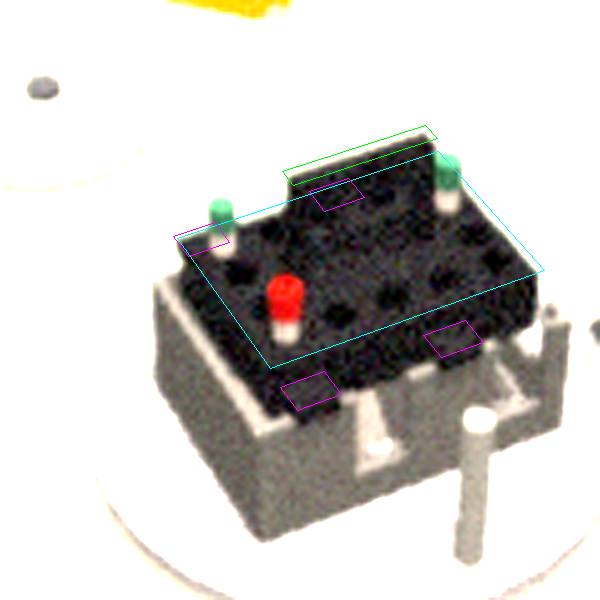

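View pics/t10.png

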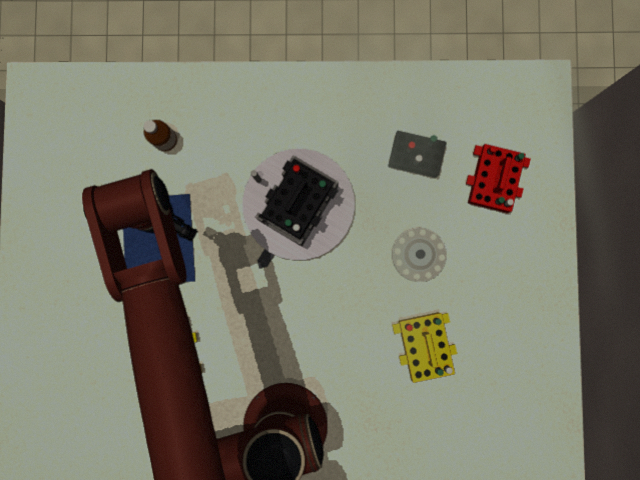

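The top view shows all four lugs on the ledge, and the model outline matches the rack at (0.561, -0.035) and 149°. The bystanders haven't moved. I'll hand in.

```bash
python3 - <<'E'
from station import ctrl
print(ctrl.get_obs()['dq'].round(3)); print(ctrl.finish_job())
E
```

```text
[-0.011  0.002  0.001 -0.     0.002  0.001]
the job is handed in; nothing more can be done
None
```

I lifted the rack out of the bin, stood it on the mat and released it. I then turned the turntable about 168° counter-clockwise by its peg and put the rack back reversed, with its lugs on the rim. I let go and handed in at about 26.5 s; no verdict was reported.

**Last checks that agreed**
- **Bin front:** it points along 149°, and the index tongue along about 148°, so they are about 1° apart.
- **Rack height and angle:** the lugs touched the rim with the underside at about 89 mm. The overlay shows the rack within about 1° of the bin's axis.
- **Rack position:** it sits within about 3 mm of the bin centre, which is as well as the pictures could tell.
- **After release:** the tool force was near zero, the gripper was clear of everything, and the reagent disc, bottle and spare rack looked unmoved.

**Checks that disagreed**
- **Camera agreement:** the two cameras put the bin centre about 3.5 mm apart, so I used a position between the two.
- **Scene camera overlay:** the rack outline sat about 1.6 pixels (about 5 mm) above the actual rack in the scene camera. The same offset showed when the rack stood on the mat, so I took it as calibration error.
- **Peg radius:** the gripped peg ended at a radius of about 124 mm instead of 120 mm from my centre estimate, with up to about 20 N sideways. I put that down to the peg sliding in the pads or to a small centre error.

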